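Sort blanks and a finished carving on the stone carver's bench

TASK

Sort the stone pieces on the bench by type: slide the white marble blank fully into the white bay and the dark green soapstone blank fully into the green bay, keeping both flat on the bench and never lifting them, and stand the grey finished carving upright in the crate's one empty cell, setting it down gently rather than dropping it. Any order will do; do not knock the grey carving over, and leave the other carvings, the tools and the tin where they are.

Things in the scene. Friction and masses are not known exactly. Their poses are not given: they have to be found in the camera images.
- marble_blank: White marble round stone bowl blank, a disc 96 mm in diameter and 42 mm high, lying flat on the bench, about 0.7 kg: too wide to grip, to be slid. Origin at the centre of its underside, z up.
- soapstone_blank: Dark green soapstone round stone bowl blank, a disc 96 mm in diameter and 42 mm high, lying flat on the bench, about 0.7 kg: too wide to grip, to be slid. Origin at the centre of its underside, z up.
- carving: Grey finished stone carving of a seated figure, 105 mm to the top of the head, standing on the bench. Round plinth 50 mm in diameter and 14 mm high, then a round torso 36 mm in diameter from 14 to 84 mm height (grip it there, at 60 to 75 mm), then a head 32 mm wide. About 0.22 kg. Origin at the centre of its underside, z up.
- white_bay: White-painted bay fixed on the bench: two side walls and a back wall, 12 mm thick, 35 mm high, no raised floor. Inside 160 mm deep, 130 mm wide. Origin on the bench at the centre of the inside; x axis from the open mouth (x = -80 mm, towards the robot) to the inner face of the back wall (x = +80 mm); inner side faces at y = +-65 mm.
- green_bay: Green-painted bay fixed on the bench: two side walls and a back wall, 12 mm thick, 35 mm high, no raised floor. Inside 160 mm deep, 130 mm wide. Origin on the bench at the centre of the inside; x axis from the open mouth (x = -80 mm, towards the robot) to the inner face of the back wall (x = +80 mm); inner side faces at y = +-65 mm.
- crate: Low wooden crate fixed on the bench, 72 x 206 mm outside, 45 mm high, walls and floor 5 mm, divided into three square cells of 62 mm in a row along its y axis (cell centres at y = -67, 0 and +67 mm). Two cells hold finished carvings, one is empty. Origin at the centre of its underside.
- pad: Flat yellow square, 50 mm and 1 mm thin, on the floor of the crate's one empty cell. Origin at the centre of that cell, on the cell floor (5 mm above the bench).
- carving_b: Sand-coloured finished carving, same shape and size as the grey carving (105 mm tall, 50 mm plinth); it already stands in one of the crate's cells and stays there. Origin at the centre of its underside, z up.
- carving_c: Black finished carving, same shape and size as the grey carving (105 mm tall, 50 mm plinth); it already stands in one of the crate's cells and stays there. Origin at the centre of its underside, z up.
- mallet: Wooden mallet lying on the bench to the right: head 85 x 125 x 80 mm high centred 70 mm along its x axis, handle 28 mm thick reaching to x = -142 mm. Bystander. Origin on its underside.
- chisel_1: Dark steel stone chisel 175 mm long, 12 mm thick, lying on the bench right of the bays, its length along its x axis. Bystander. Origin under the shank's centre.
- chisel_2: A second chisel like chisel_1. Bystander.
- sanding_block: Cork sanding block with a yellow sole, 110 x 62 x 33 mm, lying to the right, beyond the chisels. Bystander. Origin at the centre of its underside.
- wax_tin: Round metal wax tin, 48 mm in diameter, 45 mm high, standing between the bays and the crate. Bystander. Origin at the centre of its underside.
Things that resemble listed ones, but are neither listed nor needed, are in the scene too. What is meant by the soapstone_blank is not red, and is the larger of those in its own colour.

How it is judged:
By the outcome, as a careful person would: the job done as asked, in the order asked, and still so for the second after the job is handed in, with the robot touching nothing.
It also fails if it takes over 72 s, if anything falls off the work surface, if the arm or the gripper's body presses on something with over 40 N, if the wrist force passes 120 N, or if a joint passes its speed limit or range.

ROBOT

A 6-joint arm with a two-finger parallel gripper is mounted at the origin on the work surface. World frame = base frame: x ahead of the robot, y to its left, z up, the work surface at z = 0. Lengths are in m, angles in degrees, forces in N, time in s.
With the tool pointing down it reaches from about 0.35 to 0.925 m from the base axis. Payload 6.4 kg.
Tool frame: the origin (TCP) lies on the centre line of the jaws, within the pads' length; the fingertips stand 22 mm ahead of it and the grasp point (between the pads) lies 3 mm ahead of it (robot.tip_reach is the distance from the TCP to the fingertips, in m); z points along the fingers, y is the line along which they close (so a half turn about z gives the same grasp; the last joint's range is limited). The gripper opens to 94 mm and grips with 3 to 60 N. Pads are 16 mm wide; open, the fingers measure 119 mm over their backs; the gripper's body (75 mm by 177 mm) begins 78 mm behind the grasp point.
Start: joints at [59.009, 14.043, 89.255, -0, 76.702, -9.975], TCP at [0.233, 0.607, 0.227] pointing down, gripper open.
Joint ranges: [-179.41, 179.41], [-58.25, 129.5], [7.25, 145.43], [-54.29, 234.29], [11.92, 165.04], [-157.13, 157.13]. Speed limits (degrees/s): [147.25, 147.25, 180, 180, 180, 180].

INTERFACE

Orientations are given as [roll, pitch, yaw] about the fixed x, y, z axes, in that order (R = Rz(yaw) Ry(pitch) Rx(roll)).
In Python, from bench import robot gives the robot as it stands.
- The arm moves only by the tool play_rows, never from a script. Its arguments are lists of equal length, an entry for each row: "angular": the turn, a rotation vector about the tool's x, y, z as a fraction of full scale, a list of three; "xyz": the shift along the tool's x, y, z as a fraction of full scale, a list of three; "jaw": the closure, from -1 (fully open) to 1 (shut). In form: {"angular": [[wx, wy, wz], ...], "xyz": [[tx, ty, tz], ...], "jaw": [jaw, ...]}. A call has 1 to 20 rows; each row shifts and turns the commanded pose from where the row before left it, along the tool's axes as they then stand; what a row does not reach is not made up. Full scale, the value 1, is 40 mm for a shift and 0.12 rad for a turn. A row lasts 1/8 s, in which the tool goes at most 62.5 mm and 10.7 degrees, less where a joint would pass 70% of its speed; a pose out of reach is approached as far as the arm can. A call with a number of a shift or a turn outside -1 to 1 is refused whole. A call with a gripper value outside its range is refused whole. The fingers move at their own pace and stop on an object; "force" is the grip in N (left out, the last holds). Time passes only in rows, so rows that do not move let the fingers close. It gives the time, the measured TCP pose, the force, the opening and the grip force at its end, in the units of the state.
- robot.state(): the state, without advancing time (a new reading comes with each control period).
- robot.grab_frame(name): name is "side" or "top" or "wrist"; returns a dict with "img" (384x512x3 uint8, red, green, blue), "camera_matrix" (3x3 intrinsics, pixels), "rvec" (rotation vector, rad) and "tvec" (3), from world to camera coordinates, as OpenCV has them; the wrist camera has in their place "T_tool_cam" (4x4, takes a point from camera to tool coordinates, whose origin is the TCP and whose axes are the flange's). Camera axes: x right, y down, z forward; pixel columns grow to the right and rows downward; lengths in m; the calibration is good to about 2 mm. A picture is of the moment at which its call begins: read the wrist's pose just before it. There is no depth.
- robot.sign_off(): hands the job in; it is judged then, once.
Trained networks look in a picture, given as the dict that the camera call returned (one of the last four; its "shot" number tells which), for a name from the list of things; names that differ only in an ending like _2 or _b are one class to them, and where a whole thing is asked for, a point or a joint stands for the part that bears it (a point fixed in the world has none). Each returns a list of dicts, best first, with "p" (0 to 1); they miss things now and then, are a little off and sometimes report something else, mostly with a low value. They report only what shows in the picture. A call takes as long as a camera call. They do not tell look-alikes from the thing itself.
- robot.spot_in(name, picture): "extent" ([centre column, centre row, width, height] in pixels, round what is visible of it).
- robot.regions_of(name, picture): "mask" (384x512 bool, what is visible of it) and "extent" ([centre column, centre row, width, height] in pixels, round what is visible of it).
- robot.place_of(name, picture): "pixel" ([column, row] in pixels: a listed point, or the origin of a listed thing).
The state is a dict: "clock": time; "qpos": joint angles; "joint_velocities": joint speeds; "joint_torque": joint torques, N m; "tool_pos": TCP position; "tcp_rot": TCP orientation; "wrist_force": force on the tool from outside, world axes, zero at the start; "torque": the same for the moment, N m; "opening": finger opening in m; "grip_force": force on a finger pad.
Only numpy, scipy, OpenCV 4.12 (cv2) and the standard library are available. Lean on these libraries where they do the work, as an engineer would, in place of code of your own. Each camera call takes 0.05 s, during which the arm holds its last target. There are 200 camera calls.

## Working session

There is one attempt and no reset: what is moved stays moved. The work goes in short steps, Python scripts to look and compute and a tool call to move; the robot and the scene stay as the last step left them, time stands still between calls to the robot, and variables do not carry over. Pictures are saved under pics/ and viewed, at most 10 in all, crops included, and the job is handed in when it is done.

Besides the shell and the picture viewer there is one more tool, called after ">>>" as a command line: name --argument value ..., lists and objects as JSON in quotes. play_rows: Moves the arm, as the interface text tells. Shift numbers are shares of 40 mm and turn numbers shares of 0.12 rad, none past 1 either way. Its arguments: {"type":"object","properties":{"angular":{"type":"array"},"xyz":{"type":"array"},"jaw":{"type":"array"},"force":{"type":"number"}},"required":["angular","xyz","jaw"]}

```bash
ls; mkdir -p pics
cat > h.py <<'E'
import numpy as np, cv2
from bench import robot
def cam(f):
    R,_=cv2.Rodrigues(np.array(f["rvec"],float)); return np.array(f["camera_matrix"],float),R,np.array(f["tvec"],float).ravel()
def back(f,px,z):
    K,R,t=cam(f); d=R.T@np.linalg.solve(K,[px[0],px[1],1.]); c=-R.T@t
    return c+d*(z-c[2])/d[2]
def proj(f,P):
    K,R,t=cam(f); q=K@(R@np.array(P,float)+t); return q[:2]/q[2]
def save(f,n,crop=None,s=1):
    im=f["img"][:,:,::-1]
    if crop: x,y,w,h=crop; im=im[y:y+h,x:x+w]
    cv2.imwrite(f"pics/{n}.png",cv2.resize(im,None,fx=s,fy=s,interpolation=cv2.INTER_CUBIC))
E
python3 - <<'E'
from h import *
f=robot.grab_frame("top"); save(f,"top0",None,1.5)
for n in "marble_blank soapstone_blank carving white_bay green_bay crate pad carving_b mallet chisel_1 sanding_block wax_tin".split():
    for r in robot.place_of(n,f)[:4]: print(n,round(r["p"],2),np.round(r["pixel"]),np.round(back(f,r["pixel"],0.),3))
g=robot.grab_frame("side"); save(g,"side0",None,1.5)
for n in "marble_blank soapstone_blank carving white_bay green_bay crate pad".split():
    for r in robot.place_of(n,g)[:4]: print(n,round(r["p"],2),np.round(r["pixel"]),np.round(back(g,r["pixel"],0.),3))
print(robot.state())
E
```

```text
pics
marble_blank 0.97 [334. 202.] [ 0.507 -0.289  0.   ]
soapstone_blank 0.87 [258. 198.] [ 0.513 -0.058  0.   ]
soapstone_blank 0.83 [259. 251.] [ 0.354 -0.066  0.   ]
soapstone_blank 0.7 [214. 247.] [0.363 0.065 0.   ]
soapstone_blank 0.29 [110. 200.] [0.495 0.387 0.   ]
carving 0.79 [204. 204.] [0.488 0.102 0.   ]
carving 0.71 [416. 235.] [ 0.413 -0.529  0.   ]
carving 0.54 [132. 195.] [0.512 0.322 0.   ]
white_bay 0.6 [216. 135.] [0.707 0.075 0.   ]
green_bay 0.71 [289. 144.] [ 0.686 -0.152  0.   ]
crate 0.86 [114. 195.] [0.511 0.376 0.   ]
pad 0.49 [110. 196.] [0.506 0.385 0.   ]
carving_b 0.79 [204. 204.] [0.488 0.102 0.   ]
carving_b 0.71 [416. 235.] [ 0.413 -0.529  0.   ]
carving_b 0.54 [132. 195.] [0.512 0.322 0.   ]
mallet 0.79 [417. 235.] [ 0.413 -0.533  0.   ]
mallet 0.31 [112. 196.] [0.507 0.381 0.   ]
chisel_1 0.6 [341. 151.] [ 0.668 -0.311  0.   ]
chisel_1 0.53 [352. 157.] [ 0.647 -0.345  0.   ]
sanding_block 0.58 [375. 162.] [ 0.635 -0.415  0.   ]
wax_tin 0.82 [155. 141.] [0.683 0.265 0.   ]
marble_blank 0.59 [299. 255.] [ 0.505 -0.289  0.   ]
soapstone_blank 0.69 [2
[... 487 characters left out ...]
0.052  0.   ]
{'clock': 1.05, 'qpos': array([ 5.90084785e+01,  1.40406549e+01,  8.92544760e+01,  6.42021365e-05,
        7.67040480e+01, -9.97444978e+00]), 'joint_velocities': array([-0.06198414,  0.03389956,  0.02533006,  0.05366414, -0.03617949,
        0.0021547 ]), 'joint_torque': array([-7.15637398e-04, -4.15823865e+01, -3.14889228e+01,  6.86338451e-02,
        2.86525494e-02,  3.47500524e-06]), 'tool_pos': array([0.23311153, 0.60677183, 0.227492  ]), 'tcp_rot': array([1.79999181e+02, 8.06631928e-05, 1.58982914e+02]), 'wrist_force': array([ 0.9399397 ,  0.03053034, -0.12100166]), 'torque': array([-0.01417234,  0.03770412,  0.00040779]), 'grip_force': 0.0, 'opening': 0.09428716347981372}
```

View pics/top0.png

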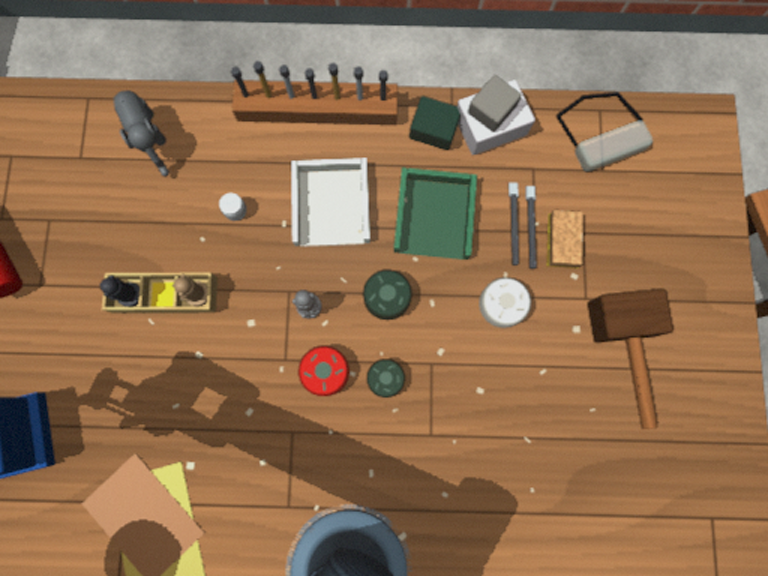

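View pics/side0.png

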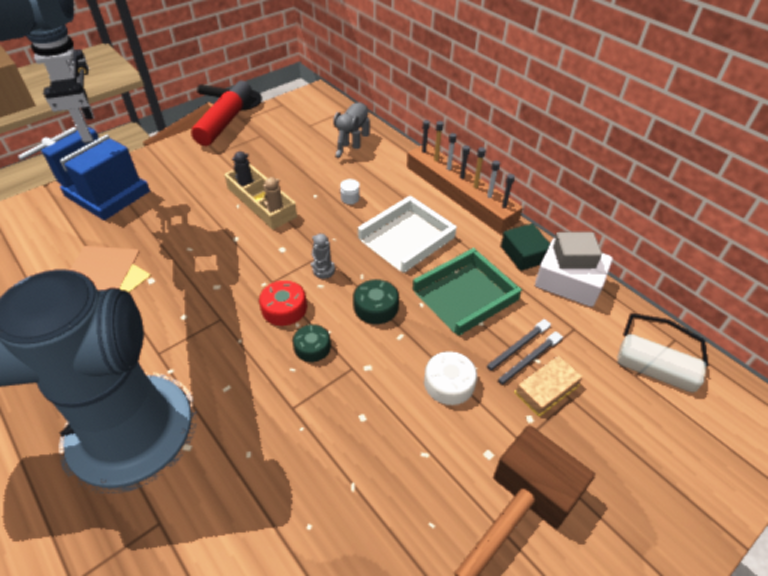

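The top view shows three soapstone-like discs: large dark green at (258,197), red at (215,247) and small dark green at (257,252). The large dark green one fits, since it isn't red and is the larger of the green pair. The grey carving is at (204,203), the marble at (337,201), and the empty cell (yellow pad) is the crate's middle one at (110,196). I'll confirm with a crop and measure by silhouette fits.

```bash
cat >> h.py <<'E'
from scipy.optimize import minimize
def cyl(r,z0,z1):
    a=np.linspace(0,2*np.pi,40); return np.array([[r*np.cos(t),r*np.sin(t),z] for t in a for z in(z0,z1)])
def box(x0,x1,y0,y1,z0,z1): return np.array([[x,y,z] for x in(x0,x1) for y in(y0,y1) for z in(z0,z1)],float)
BL=[cyl(.048,0,.042)]
CA=[cyl(.025,0,.014),cyl(.018,.014,.084),cyl(.016,.084,.105)]
BAY=[box(-.08,.08,-.065,.065,0,0),box(-.08,.092,.065,.077,0,.035),box(-.08,.092,-.077,-.065,0,.035),box(.08,.092,-.077,.077,0,.035)]
CR=[box(-.036,.036,-.103,.103,0,.045)]
def render(f,parts,p,s=4):
    K,R,t=cam(f); c,n=np.cos(p[2]),np.sin(p[2]); m=np.zeros((384*s,512*s),np.uint8)
    for P in parts:
        W=P@np.array([[c,n,0],[-n,c,0],[0,0,1]])+[p[0],p[1],0]
        q=(W@R.T+t)@K.T; q=((q[:,:2]/q[:,2:]+.5)*s-.5)
        cv2.fillConvexPoly(m,cv2.convexHull(np.round(q*16).astype(np.int32)),255,shift=4)
    return cv2.resize(m,(512,384),interpolation=cv2.INTER_AREA)/255.
def masks(name,f,p0,tol=14):
    u=proj(f,[p0[0],p0[1],.02]); best=None
    for r in robot.regions_of(name,f):
        d=np.hypot(*(np.array(r["extent"][:2])-u))
        if d<tol*(1.5) and (best is None or d<best[0]): best=(d,r["mask"],r["p"])
    return best
def fit(name,parts,p0,frames,yaw=True):
    obs=[(f,masks(name,f,p0)) for f in frames]; obs=[(f,b[1].astype(float)) for f,b in obs if b]
    if not obs: return None
    def cost(p):
        p=[p[0],p[1],p[2] if yaw else 0]; return sum(np.abs(render(f,parts,p)-m).sum()/m.sum() for f,m in obs)
    r=minimize(cost,p0,method="Nelder-Mead",options=dict(initial_simplex=np.array(p0)+np.array([[0,0,0],[.02,0,0],[0,.02,0],[0,0,.1 if yaw else .001]]),maxfev=200,xatol=2e-4,fatol=1e-4))
    return r.x,r.fun/len(obs),len(obs)
E
python3 - <<'E'
from h import *
f=robot.grab_frame("top"); g=robot.grab_frame("side"); save(f,"crop0",(190,170,100,110),5)
for n,P,p0,y in [("soapstone_blank",BL,[.51,-.055,0],0),("marble_blank",BL,[.507,-.289,0],0),("carving",CA,[.485,.10,0],0),("white_bay",BAY,[.70,.07,0],1),("green_bay",BAY,[.685,-.147,0],1),("crate",CR,[.508,.385,0],1),("wax_tin",[cyl(.024,0,.045)],[.683,.265,0],0)]:
    for fr in ([f],[g],[f,g]):
        r=fit(n,P,p0,fr,y); print(n,r and (np.round(r[0],4),round(r[1],3),r[2]))
E
```

```text
soapstone_blank (array([ 5.141e-01, -5.820e-02,  3.000e-04]), np.float64(0.067), 1)
soapstone_blank (array([ 5.147e-01, -5.710e-02,  5.000e-04]), np.float64(0.182), 1)
soapstone_blank (array([ 0.5137, -0.0583,  0.0006]), np.float64(0.125), 2)
marble_blank (array([ 5.042e-01, -2.872e-01,  1.000e-04]), np.float64(0.051), 1)
marble_blank (array([ 0.5031, -0.2911,  0.0006]), np.float64(0.05), 1)
marble_blank (array([ 0.5042, -0.289 ,  0.0006]), np.float64(0.067), 2)
carving (array([4.906e-01, 9.900e-02, 3.000e-04]), np.float64(0.119), 1)
carving (array([4.885e-01, 1.008e-01, 1.000e-04]), np.float64(0.34), 1)
carving (array([4.901e-01, 9.910e-02, 2.000e-04]), np.float64(0.24), 2)
white_bay (array([0.6993, 0.0628, 0.0584]), np.float64(0.027), 1)
white_bay (array([0.6966, 0.0632, 0.0711]), np.float64(0.065), 1)
white_bay (array([0.6989, 0.0628, 0.0597]), np.float64(0.048), 2)
green_bay (array([ 0.6802, -0.1496, -0.0655]), np.float64(0.053), 1)
green_bay (array([ 0.6787, -0.1517, -0.0581]), np.float64(0.031), 1)
green_bay (array([ 0.6796, -0.1506, -0.0674]), np.float64(0.045), 2)
crate (array([0.5048, 0.3879, 0.0303]), np.float64(1.016), 1)
crate (array([0.504 , 0.3866, 0.0074]), np.float64(0.755), 1)
crate (array([0.5048, 0.388 , 0.0224]), np.float64(0.892), 2)
wax_tin (array([6.868e-01, 2.591e-01, 2.000e-04]), np.float64(0.188), 1)
wax_tin (array([6.884e-01, 2.599e-01, 3.000e-04]), np.float64(0.259), 1)
wax_tin (array([6.875e-01, 2.586e-01, 3.000e-04]), np.float64(0.226), 2)
```

View pics/crop0.png

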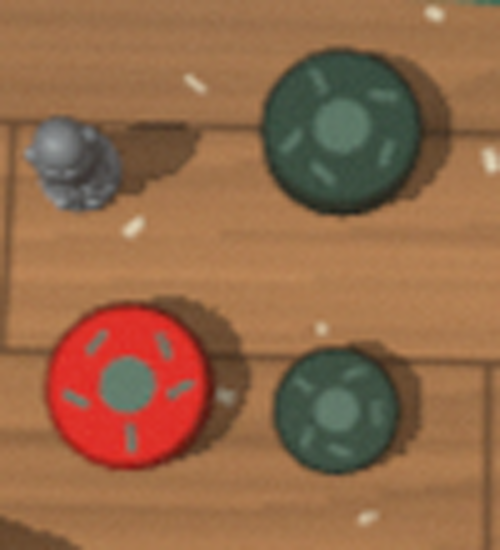

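The crop confirms it: the large dark green disc at crop (342,130) is the soapstone blank, and the others are red or smaller. Next I rotate the gripper and look at the crate from above.

>>> play_rows --angular '[[0,0,1],[0,0,1],[0,0,1],[0,0,1],[0,0,1],[0,0,1],[0,0,1],[0,0,1],[0,0,1],[0,0,1],[0,0,0],[0,0,0],[0,0,0],[0,0,0],[0,0,0],[0,0,0],[0,0,0],[0,0,0]]' --xyz '[[0,0,0],[0,0,0],[0,0,0],[0,0,0],[0,0,0],[0,0,0],[0,0,0],[0,0,0],[0,0,0],[0,0,0],[-0.78,0.97,0],[-0.78,0.97,0],[-0.78,0.97,0],[-0.78,0.97,0],[-0.78,0.97,0],[-0.78,0.97,0],[-0.78,0.97,0],[0,0,0]]' --jaw '[-1,-1,-1,-1,-1,-1,-1,-1,-1,-1,-1,-1,-1,-1,-1,-1,-1,-1]' --force 15

```text
clock: 4.8
tool_pos: [0.5079, 0.3873, 0.2274]
tcp_rot: [180.0, 0.0, 90.0]
wrist_force: [-0.5, 1.0, -0.3]
opening: 0.0938
grip_force: 0.0
```

```bash
cat >> h.py <<'E'
from scipy.spatial.transform import Rotation as Ro
def wrist():
    s=robot.state(); f=robot.grab_frame("wrist"); T=np.eye(4); T[:3,:3]=Ro.from_euler("xyz",s["tcp_rot"],degrees=True).as_matrix(); T[:3,3]=s["tool_pos"]
    W=np.linalg.inv(T@np.array(f["T_tool_cam"])); f=dict(f); f["rvec"]=cv2.Rodrigues(W[:3,:3])[0].ravel(); f["tvec"]=W[:3,3]; return s,f
E
python3 - <<'E'
from h import *
s,f=wrist(); print(s["clock"],s["tool_pos"],s["tcp_rot"]); print(proj(f,[.505,.388,.005]), np.round(f["T_tool_cam"],3))
im=f["img"][:,:,::-1].copy()
for sx in(-1,1):
  for sy in(-1,1): cv2.circle(im,tuple(int(v) for v in proj(f,[.505+sx*.036-sy*.0023,.388+sy*.103+sx*.0008,.045])),3,(255,0,255),1)
cv2.imwrite("pics/w1.png",cv2.resize(im,None,fx=1.5,fy=1.5))
hsv=cv2.cvtColor(f["img"],cv2.COLOR_RGB2HSV); m=((abs(hsv[...,0].astype(int)-29)<5)&(hsv[...,1]>200)&(hsv[...,2]>150)); v,u=np.nonzero(m)
print(len(u)); print(u.min(),u.max(),v.min(),v.max()) if len(u) else 0
print(back(f,((u.min()+u.max())/2,(v.min()+v.max())/2),.006) if len(u) else 0)
E
```

```text
4.8 [0.50786387 0.38734372 0.22743528] [1.79979862e+02 8.17786327e-03 8.99702948e+01]
[251.24150433 167.32124877] [[-0.001 -0.965 -0.262  0.075]
 [ 1.    -0.001 -0.001 -0.   ]
 [ 0.001 -0.262  0.965 -0.157]
 [ 0.     0.     0.     1.   ]]
0
0
```

View pics/w1.png

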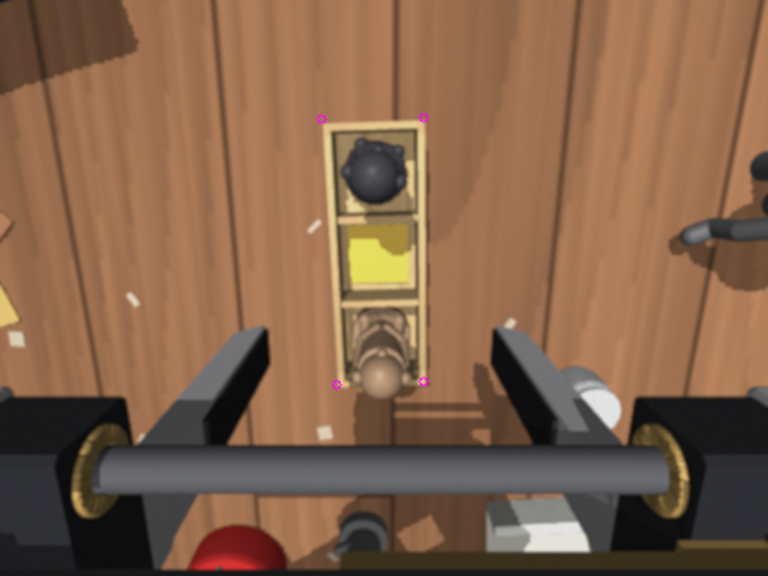

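The wrist view shows the crate with the yellow pad centred near (379,254) in the 1.5x picture. The predicted corners agree to about 3 mm. I'll refine the pad position and work out the move to the carving.

Run:
```python
from h import *
s,f=wrist()
hsv=cv2.cvtColor(f["img"],cv2.COLOR_RGB2HSV)
print(hsv[168,250],hsv[157,266])
m=((abs(hsv[...,0].astype(int)-int(hsv[168,250,0]))<5)&(hsv[...,1]>130)).astype(np.uint8); m[:, :220]=0; m[:,290:]=0; m[:140]=0; m[200:]=0
m=cv2.morphologyEx(m,cv2.MORPH_OPEN,np.ones((3,3)));v,u=np.nonzero(m); print(u.min(),u.max(),v.min(),v.max(),len(u))
print(back(f,((u.min()+u.max())/2,(v.min()+v.max())/2),.006))
print(back(f,(379.5/1.5,254/1.5),.006))
# crate corners seen (top rim), z=.045
for p in [(326,124),(424,121),(424,382),(337,385)]: print(np.round(back(f,np.array(p)/1.5,.045),4))
for r in robot.place_of("pad",f)[:2]+robot.place_of("crate",f)[:2]: print(r["p"],r["pixel"],back(f,r["pixel"],.006))
```

```text
[ 28 150 229] [ 22 166 167]
233 272 159 189 973
[0.50506003 0.38080592 0.006     ]
[0.50569927 0.38688462 0.006     ]
[0.4679 0.4885 0.045 ]
[0.5372 0.4905 0.045 ]
[0.5424 0.2875 0.045 ]
[0.4707 0.2847 0.045 ]
0.75 [256.9, 169.7] [0.51066897 0.38641063 0.006     ]
```

>>> play_rows --angular '[[0,0,0],[0,0,0],[0,0,0],[0,0,0],[0,0,0],[0,0,0],[0,0,0],[0,0,0],[0,0,0]]' --xyz '[[-0.9,-0.056,0],[-0.9,-0.056,0],[-0.9,-0.056,0],[-0.9,-0.056,0],[-0.9,-0.056,0],[-0.9,-0.056,0],[-0.9,-0.056,0],[-0.9,-0.056,0],[0,0,0]]' --jaw '[-1,-1,-1,-1,-1,-1,-1,-1,-1]'

```text
clock: 6.12
tool_pos: [0.4884, 0.1011, 0.2276]
tcp_rot: [180.0, -0.0, 90.2]
wrist_force: [-0.4, -0.8, 0.0]
opening: 0.0937
grip_force: 0.0
```

Run:
```python
from h import *
s,f=wrist(); print(s["clock"],s["tool_pos"],s["tcp_rot"])
r=fit("carving",CA,[.49,.099,0],[f],0); print(r)
im=f["img"][:,:,::-1].copy()
for z,rr in((0,.025),(.014,.025),(.084,.018)):
  for a in np.linspace(0,6.28,24): cv2.circle(im,tuple(int(v) for v in proj(f,[.490+rr*np.cos(a),.099+rr*np.sin(a),z])),1,(255,0,255) if z else (0,255,0),-1)
cv2.imwrite("pics/w2.png",cv2.resize(im[60:330,130:400],None,fx=2,fy=2))
```

```text
6.125 [0.48842087 0.10106127 0.22761975] [ 1.79975789e+02 -6.61575588e-03  9.01536043e+01]
(array([4.90028385e-01, 9.62751161e-02, 3.59844572e-04]), np.float64(0.08711994467866782), 1)
```

View pics/w2.png

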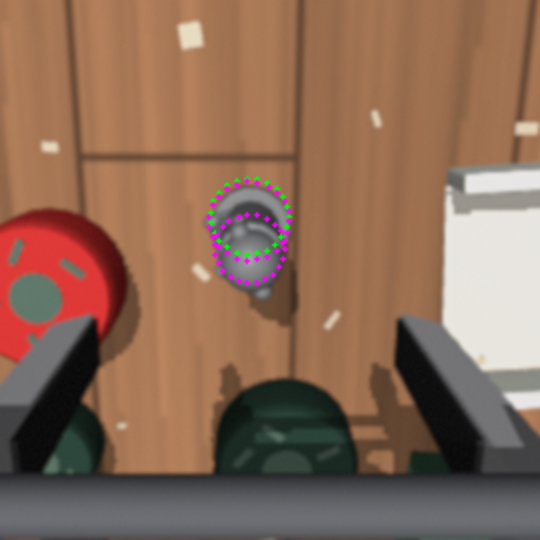

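The overlay shows the plinth about 2 mm lower in y than my estimate, so the carving is at (0.490, 0.097). I descend and grip.

>>> play_rows --angular '[[0,0,0],[0,0,0],[0,0,0],[0,0,0],[0,0,0],[0,0,0],[0,0,0],[0,0,0],[0,0,0],[0,0,0],[0,0,0],[0,0,0],[0,0,0]]' --xyz '[[-0.1,0.04,0],[0,0,0.65],[0,0,0.65],[0,0,0.65],[0,0,0.65],[0,0,0.65],[0,0,0.65],[0,0,0],[0,0,0],[0,0,0],[0,0,0],[0,0,0],[0,0,0]]' --jaw '[-1,-1,-1,-1,-1,-1,-1,-1,1,1,1,1,1]' --force 15

```text
clock: 7.85
tool_pos: [0.4905, 0.0974, 0.0716]
tcp_rot: [180.0, 0.0, 90.2]
wrist_force: [0.3, -0.2, 0.8]
opening: 0.0474
grip_force: 0.0
```

>>> play_rows --angular '[[0,0,0],[0,0,0],[0,0,0],[0,0,0]]' --xyz '[[0,0,0],[0,0,0],[0,0,0],[0,0,0]]' --jaw '[1,1,1,1]'

```text
clock: 8.35
tool_pos: [0.4904, 0.0974, 0.0714]
tcp_rot: [-180.0, 0.0, 90.2]
wrist_force: [-0.8, 0.0, -0.2]
opening: 0.0359
grip_force: 15.0
```

>>> play_rows --angular '[[0,0,0],[0,0,0],[0,0,0],[0,0,0],[0,0,0],[0,0,0],[0,0,0],[0,0,0],[0,0,0],[0,0,0],[0,0,0],[0,0,0],[0,0,0],[0,0,0],[0,0,0],[0,0,0],[0,0,0]]' --xyz '[[0,0,-0.35],[0,0,-0.85],[0,0,-0.85],[0,0,-0.85],[0,0,-0.85],[0.4,0.02,0],[0.8,0.04,0],[0.9,0.045,0],[0.9,0.045,0],[0.9,0.045,0],[0.9,0.045,0],[0.9,0.045,0],[0.8,0.04,0],[0.5,0.025,0],[0.24,0.015,0],[0,0,0],[0,0,0]]' --jaw '[1,1,1,1,1,1,1,1,1,1,1,1,1,1,1,1,1]'

```text
clock: 10.48
tool_pos: [0.504, 0.3863, 0.2214]
tcp_rot: [-180.0, 0.0, 90.2]
wrist_force: [-0.8, -0.6, -1.1]
opening: 0.0359
grip_force: 15.0
```

Run:
```python
from h import *
s,f=wrist(); print(s["clock"],s["tool_pos"],s["tcp_rot"],s["opening"],s["grip_force"])
g=robot.grab_frame("side")
a=cv2.resize(f["img"][60:330,130:400],(560,560)); b=cv2.resize(g["img"][50:190,110:250],(560,560))
cv2.imwrite("pics/w3.png",cv2.resize(np.hstack([a,b])[:,:,::-1],(800,400)))
```

```text
10.475 [0.50397464 0.38631005 0.22135416] [-1.79989126e+02  2.29810125e-02  9.01795039e+01] 0.03593836260039962 14.998470693826675
```

View pics/w3.png

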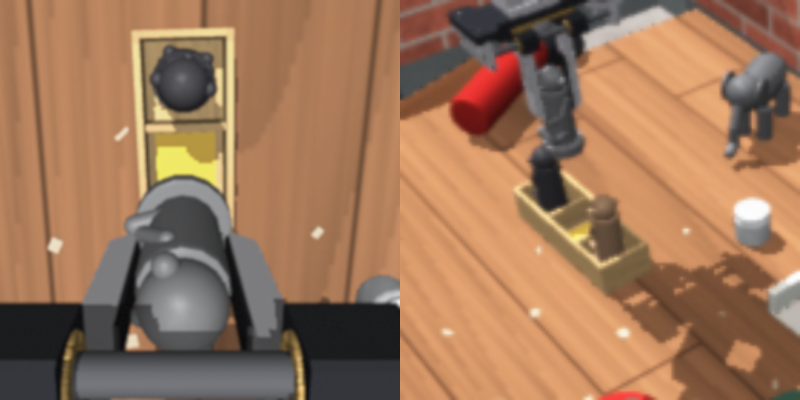

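The carving hangs upright above the empty cell and everything is clear. I lower it gently.

>>> play_rows --angular '[[0,0,0],[0,0,0],[0,0,0],[0,0,0],[0,0,0],[0,0,0],[0,0,0],[0,0,0],[0,0,0],[0,0,0]]' --xyz '[[0.02,0.03,0.5],[0,0,0.7],[0,0,0.7],[0,0,0.6],[0,0,0.4],[0,0,0.3],[0,0,0.2],[0,0,0.1],[0,0,0.05],[0,0,0]]' --jaw '[1,1,1,1,1,1,1,1,1,1]'

```text
clock: 11.82
tool_pos: [0.5053, 0.388, 0.0798]
tcp_rot: [180.0, -0.0, 90.2]
wrist_force: [0.4, 0.0, -1.1]
opening: 0.0355
grip_force: 15.0
```

>>> play_rows --angular '[[0,0,0],[0,0,0],[0,0,0],[0,0,0],[0,0,0]]' --xyz '[[0,0,0.02],[0,0,0.02],[0,0,0.02],[0,0,0.01],[0,0,0]]' --jaw '[1,1,1,1,1]'

```text
clock: 12.45
tool_pos: [0.505, 0.3878, 0.0766]
tcp_rot: [-180.0, 0.0, 90.2]
wrist_force: [0.5, -0.5, -1.4]
opening: 0.0362
grip_force: 15.0
```

>>> play_rows --angular '[[0,0,0],[0,0,0],[0,0,0]]' --xyz '[[0,0,0.02],[0,0,0.01],[0,0,0]]' --jaw '[1,1,1]'

```text
clock: 12.82
tool_pos: [0.5052, 0.3879, 0.0764]
tcp_rot: [180.0, 0.0, 90.2]
wrist_force: [-2.7, -2.4, 5.3]
opening: 0.036
grip_force: 15.0
```

>>> play_rows --angular '[[0,0,0],[0,0,0],[0,0,0],[0,0,0],[0,0,0],[0,0,0],[0,0,0],[0,0,0],[0,0,0],[0,0,0],[0,0,0],[0,0,-1],[0,0,-1],[0,0,-1],[0,0,0]]' --xyz '[[0,0,0],[0,0,0],[0,0,0],[0,0,0],[0,0,0],[0,0,0],[0,0,-0.3],[0,0,-0.8],[0,0,-0.8],[0,0,-0.8],[0,0,-0.8],[0,0,0],[0,0,0],[0,0,0],[0,0,0]]' --jaw '[-0.49,-0.49,-0.49,-0.49,-0.49,-0.49,-0.49,-0.49,-0.49,-0.49,-0.49,-0.49,-0.49,-0.49,-0.49]'

```text
clock: 14.7
tool_pos: [0.5052, 0.3879, 0.2164]
tcp_rot: [179.9, -0.0, 110.8]
wrist_force: [-0.2, 0.3, 0.2]
opening: 0.0699
grip_force: 0.0
```

>>> play_rows --angular '[[0,0,0],[0,0,0],[0,0,0],[0,0,0],[0,0,0],[0,0,0],[0,0,0],[0,0,0],[0,0,0],[0,0,0],[0,0,0],[0,0,0]]' --xyz '[[-0.885,-0.375,0],[-0.885,-0.375,0],[-0.885,-0.375,0],[-0.885,-0.375,0],[-0.885,-0.375,0],[-0.885,-0.375,0],[-0.885,-0.375,0],[-0.885,-0.375,0],[-0.885,-0.375,0],[-0.885,-0.375,0],[0,0,0],[0,0,0]]' --jaw '[-0.49,-0.49,-0.49,-0.49,-0.49,-0.49,-0.49,-0.49,-0.49,-0.49,-0.49,-0.49]'

```text
clock: 16.2
tool_pos: [0.491, 0.0041, 0.2158]
tcp_rot: [180.0, -0.0, 110.8]
wrist_force: [-0.1, 0.1, -0.4]
opening: 0.0699
grip_force: 0.0
```

Run:
```python
from h import *
s=robot.state(); print(s["clock"],s["tool_pos"],s["tcp_rot"],s["opening"])
f=robot.grab_frame("top"); g=robot.grab_frame("side")
for fr in([f],[g]): print(fit("carving",CA,[.505,.387,0],fr,0))
a=cv2.resize(g["img"][50:190,110:250],(400,400)); b=cv2.resize(f["img"][150:250,50:150],(400,400))
cv2.imwrite("pics/w4.png",np.hstack([a,b])[:,:,::-1])
```

```text
16.2 [0.49099234 0.00406791 0.2157693 ] [ 1.79969154e+02 -3.95761675e-03  1.10795064e+02] 0.06994510525526036
(array([ 5.06302143e-01,  3.93641767e-01, -1.15201485e-04]), np.float64(0.17725044563279857), 1)
(array([5.24947337e-01, 3.59169682e-01, 2.78931167e-04]), np.float64(0.5017371861025112), 1)
```

View pics/w4.png

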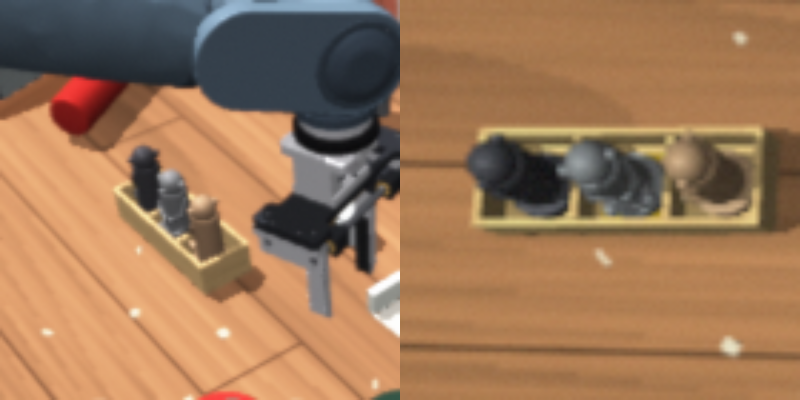

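The carving now stands upright in the middle cell between the black and sand ones. Next is soapstone leg 1.

>>> play_rows --angular '[[0,0,0],[0,0,0],[0,0,0],[0,0,0],[0,0,0],[0,0,0],[0,0,0],[0,0,0],[0,0,0],[0,0,0],[0,0,0],[0,0,0],[0,0,0],[0,0,0],[0,0,0],[0,0,0],[0,0,0],[0,0,0],[0,0,0]]' --xyz '[[0,0,0.75],[0,0,0.75],[0,0,0.75],[0,0,0.75],[0,0,0.75],[0,0,0.75],[0,0,0],[-0.2,0,0],[-0.2,0,0],[-0.2,0,0],[-0.25,0,0],[-0.3,0,0],[-0.3,0,0],[-0.3,0,0],[-0.3,0,0],[-0.3,0,0],[-0.3,0,0],[-0.19,0,0],[0,0,0]]' --jaw '[-0.49,-0.49,-0.49,-0.49,-0.49,-0.49,-0.49,-0.49,-0.49,-0.49,-0.49,-0.49,-0.49,-0.49,-0.49,-0.49,-0.49,-0.49,-0.49]'

```text
clock: 18.77
tool_pos: [0.5317, -0.1029, 0.036]
tcp_rot: [180.0, -0.0, 110.8]
wrist_force: [-1.0, 1.3, 2.7]
opening: 0.0704
grip_force: 1.9
```

Run:
```python
from h import *
s=robot.state(); print(s["clock"],s["tool_pos"],s["tcp_rot"],s["opening"])
f=robot.grab_frame("top"); g=robot.grab_frame("side"); save(f,"t5",(180,80,200,200),3)
for fr in([f],[g]): print(fit("soapstone_blank",BL,[.545,-.141,0],fr,0))
```

```text
18.775 [ 0.53171473 -0.10293664  0.03598152] [ 1.79972734e+02 -1.24266574e-02  1.10808711e+02] 0.07035501862509574
None
(array([ 5.47348772e-01, -1.38406235e-01, -1.11589787e-04]), np.float64(0.1898627188492532), 1)
```

>>> play_rows --angular '[[0,0,0],[0,0,0],[0,0,0],[0,0,0],[0,0,-0.95],[0,0,-0.95],[0,0,-0.95],[0,0,-0.95],[0,0,-0.95],[0,0,-0.95],[0,0,-0.95],[0,0,-0.95],[0,0,-0.95],[0,0,-0.95],[0,0,0],[0,0,0],[0,0,0],[0,0,0]]' --xyz '[[0.35,0,0],[0.4,0,0],[0,0,-0.9],[0,0,-0.85],[0,0,0],[0,0,0],[0,0,0],[0,0,0],[0,0,0],[0,0,0],[0,0,0],[0,0,0],[0,0,0],[0,0,0],[0,0,0],[0.46,-0.8,0],[0.46,-0.8,0],[0,0,0]]' --jaw '[-0.49,-0.49,-0.49,-0.49,-0.49,-0.49,-0.49,-0.49,-0.49,-0.49,-0.49,-0.49,-0.49,-0.49,-0.49,-0.49,-0.49,-0.49]'

```text
clock: 21.22
tool_pos: [0.4788, -0.1365, 0.1053]
tcp_rot: [180.0, -0.0, 175.9]
wrist_force: [0.4, 0.3, -0.1]
opening: 0.0701
grip_force: 0.0
```

Run:
```python
from h import *
s=robot.state(); print(s["clock"],s["tool_pos"],s["tcp_rot"],s["opening"])
f=robot.grab_frame("top"); g=robot.grab_frame("side")
for fr in([f],[g]): print(fit("soapstone_blank",BL,[.547,-.14,0],fr,0))
```

```text
21.225 [ 0.47878539 -0.13647846  0.10531971] [ 1.79994075e+02 -1.39419311e-02  1.75922505e+02] 0.07008438514154704
None
(array([ 0.5463293 , -0.14003095,  0.00086191]), np.float64(0.6268856447688564), 1)
```

>>> play_rows --angular '[[0,0,0],[0,0,0],[0,0,0],[0,0,0],[0,0,0],[0,0,0],[0,0,0],[0,0,0],[0,0,0],[0,0,0],[0,0,0],[0,0,0],[0,0,0],[0,0,0],[0,0,0],[0,0,0],[0,0,0],[0,0,0],[0,0,0],[0,0,0]]' --xyz '[[0,0,0.85],[0,0,0.85],[0,0,0],[-0.2,0,0],[-0.2,0,0],[-0.2,0,0],[-0.25,0,0],[-0.3,0,0],[-0.3,0,0],[-0.3,0,0],[-0.3,0,0],[-0.3,0,0],[-0.3,0,0],[-0.3,0,0],[-0.3,0,0],[-0.3,0,0],[-0.3,0,0],[-0.3,0,0],[-0.2,0,0],[-0.15,0,0]]' --jaw '[-0.49,-0.49,-0.49,-0.49,-0.49,-0.49,-0.49,-0.49,-0.49,-0.49,-0.49,-0.49,-0.49,-0.49,-0.49,-0.49,-0.49,-0.49,-0.49,-0.49]'

```text
clock: 23.92
tool_pos: [0.6586, -0.1479, 0.0379]
tcp_rot: [180.0, -0.2, 176.2]
wrist_force: [-7.2, 0.2, 5.7]
opening: 0.0699
grip_force: 5.2
```

>>> play_rows --angular '[[0,0,0],[0,0,0],[0,0,0],[0,0,0],[0,0,0.97],[0,0,0.97],[0,0,0.97],[0,0,0.97],[0,0,0.97],[0,0,0.97],[0,0,0.97],[0,0,0.97],[0,0,0.97],[0,0,0.97],[0,0,0.97],[0,0,0.97],[0,0,0.97],[0,0,0.97],[0,0,0]]' --xyz '[[0.5,0,0],[0,0,-0.75],[0,0,-0.75],[0,0,-0.75],[0,0,0],[0,0,0],[0,0,0],[0,0,0],[0,0,0],[0,0,0],[0,0,0],[0,0,0],[0,0,0],[0,0,0],[0,0,0],[0,0,0],[0,0,0],[0,0,0],[0,0,0]]' --jaw '[-0.49,-0.49,-0.49,-0.49,-0.49,-0.49,-0.49,-0.49,-0.49,-0.49,-0.49,-0.49,-0.49,-0.49,-0.49,-0.49,-0.49,-0.49,-0.49]'

```text
clock: 26.3
tool_pos: [0.6398, -0.1466, 0.1277]
tcp_rot: [180.0, 0.0, 82.9]
wrist_force: [-0.1, 0.7, 0.0]
opening: 0.0699
grip_force: 0.0
```

>>> play_rows --angular '[[0,0,0],[0,0,0],[0,0,0],[0,0,0],[0,0,0],[0,0,0],[0,0,0],[0,0,0]]' --xyz '[[-0.94,-0.48,0],[-0.94,-0.48,0],[-0.94,-0.48,0],[-0.94,-0.48,0],[-0.94,-0.48,0],[-0.94,-0.48,0],[0,0,0],[0,0,0]]' --jaw '[-0.49,-0.49,-0.49,-0.49,-0.49,-0.49,-0.49,-0.49]'

```text
clock: 27.3
tool_pos: [0.4971, -0.3557, 0.1275]
tcp_rot: [180.0, -0.0, 82.9]
wrist_force: [-0.3, 0.1, -0.2]
opening: 0.0704
grip_force: 0.0
```

Run:
```python
from h import *
s=robot.state(); print(s["clock"],s["tool_pos"],s["tcp_rot"],s["opening"])
f=robot.grab_frame("top"); g=robot.grab_frame("side"); s,w=wrist()
for fr in([f],[g]): print(fit("soapstone_blank",BL,[.699,-.151,0],fr,0))
for fr in([f],[g],[w]): print(fit("marble_blank",BL,[.504,-.289,0],fr,0))
save(f,"t6",(150,60,240,200),3)
```

```text
27.3 [ 0.49714339 -0.3556679   0.12753314] [ 1.79983601e+02 -1.20470900e-02  8.28567659e+01] 0.0704224567766431
(array([ 6.98867904e-01, -1.49120120e-01,  4.73723588e-04]), np.float64(0.08500493722668924), 1)
None
(array([ 0.51108272, -0.28021176, -0.00092455]), np.float64(0.4772397020823833), 1)
(array([ 5.06613763e-01, -2.88103509e-01,  8.19833252e-05]), np.float64(0.8496888175065247), 1)
(array([ 5.04394413e-01, -2.91447502e-01, -1.18661525e-04]), np.float64(0.054024772294638354), 1)
```

View pics/t6.png

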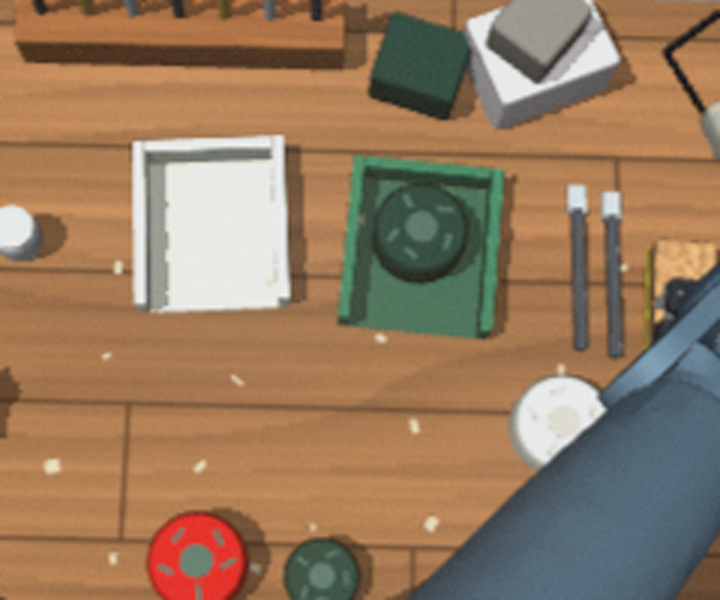

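The soapstone sits fully inside the green bay, with crop centre (421,232). Next is marble leg 1.

>>> play_rows --angular '[[0,0,0],[0,0,0],[0,0,0],[0,0,0],[0,0,0],[0,0,0],[0,0,0],[0,0,0],[0,0,0],[0,0,0],[0,0,0],[0,0,0],[0,0,0],[0,0,0],[0,0,0],[0,0,0],[0,0,0],[0,0,0],[0,0,0],[0,0,0]]' --xyz '[[0,0,0.75],[0,0,0.75],[0,0,0.76],[0,0,0],[0.2,0,0],[0.2,0,0],[0.2,0,0],[0.25,0,0],[0.3,0,0],[0.35,0,0],[0.35,0,0],[0.35,0,0],[0.35,0,0],[0.35,0,0],[0.35,0,0],[0.35,0,0],[0.35,0,0],[0.35,0,0],[0.35,0,0],[0.35,0,0]]' --jaw '[-0.49,-0.49,-0.49,-0.49,-0.49,-0.49,-0.49,-0.49,-0.49,-0.49,-0.49,-0.49,-0.49,-0.49,-0.49,-0.49,-0.49,-0.49,-0.49,-0.49]'

```text
clock: 30.2
tool_pos: [0.5222, -0.1571, 0.0377]
tcp_rot: [179.9, 0.1, 82.8]
wrist_force: [-1.6, -5.2, 4.9]
opening: 0.0701
grip_force: 3.4
```

Run:
```python
from h import *
s,w=wrist(); print(s["clock"],s["tool_pos"],s["tcp_rot"],s["opening"],s["grip_force"])
x=s["tool_pos"]; p=[x[0]+.005,x[1]+.041,0]; print(p)
print(fit("marble_blank",BL,p,[w],0))
```

```text
30.2 [ 0.52224342 -0.15711636  0.03770715] [1.79948701e+02 6.94142072e-02 8.28290079e+01] 0.07014039487134552 3.4418678752990672
[np.float64(0.5272434151705656), np.float64(-0.11611636137041176), 0]
(array([ 5.26901918e-01, -1.18926660e-01,  2.34465329e-05]), np.float64(0.07176492967968208), 1)
```

>>> play_rows --angular '[[0,0,0],[0,0,0],[0,0,0],[0,0,0],[0,0,0],[0,0,0],[0,0,0],[0,0,0],[0,0,0],[0,0,0],[0,0,0],[0,0,0],[0,0,0],[0,0,0],[0,0,0],[0,0,0],[0,0,0],[0,0,0],[0,0,0]]' --xyz '[[0.35,0,0],[0.35,0,0],[0.35,0,0],[0.35,0,0],[0.35,0,0],[0.35,0,0],[0.35,0,0],[0.35,0,0],[0.35,0,0],[0.35,0,0],[0.35,0,0],[0.25,0,0],[0.18,0,0],[0,0,0],[-0.35,0,0],[-0.4,0,0],[0,0,-0.9],[0,0,-0.85],[0,0,0]]' --jaw '[-0.49,-0.49,-0.49,-0.49,-0.49,-0.49,-0.49,-0.49,-0.49,-0.49,-0.49,-0.49,-0.49,-0.49,-0.49,-0.49,-0.49,-0.49,-0.49]'

```text
clock: 32.67
tool_pos: [0.5415, -0.0191, 0.1099]
tcp_rot: [179.7, 0.0, 82.7]
wrist_force: [0.1, 0.5, -0.7]
opening: 0.07
grip_force: 0.0
```

Run:
```python
from h import *
f=robot.grab_frame("top"); g=robot.grab_frame("side"); s,w=wrist(); print(s["clock"],s["tool_pos"],s["tcp_rot"])
for fr in([f],[g],[w]): print(fit("marble_blank",BL,[.548,.054,0],fr,0))
```

```text
32.775 [ 0.53910564 -0.01817323  0.10654008] [-1.79972230e+02 -6.64779139e-03  8.27423657e+01]
None
(array([5.48399909e-01, 5.41894590e-02, 1.48647348e-04]), np.float64(0.4309183132712544), 1)
(array([5.48089606e-01, 5.13080748e-02, 1.28953503e-05]), np.float64(0.07058454213328333), 1)
```

>>> play_rows --angular '[[0,0,0.96],[0,0,0.96],[0,0,0.96],[0,0,0.96],[0,0,0.96],[0,0,0.96],[0,0,0.96],[0,0,0.96],[0,0,0.96],[0,0,0.96],[0,0,0.96],[0,0,0.98],[0,0,0],[0,0,0],[0,0,0],[0,0,0]]' --xyz '[[0,0,0],[0,0,0],[0,0,0],[0,0,0],[0,0,0],[0,0,0],[0,0,0],[0,0,0],[0,0,0],[0,0,0],[0,0,0],[0,0,0],[0,0,0],[-0.66,-0.87,0],[-0.66,-0.87,0],[0,0,0]]' --jaw '[-0.49,-0.49,-0.49,-0.49,-0.49,-0.49,-0.49,-0.49,-0.49,-0.49,-0.49,-0.49,-0.49,-0.49,-0.49,-0.49]'

```text
clock: 34.98
tool_pos: [0.4805, 0.0504, 0.1061]
tcp_rot: [-180.0, 0.1, 3.7]
wrist_force: [0.4, -0.8, 0.3]
opening: 0.0702
grip_force: 0.0
```

Run:
```python
from h import *
s,w=wrist(); print(s["clock"],s["tool_pos"],s["tcp_rot"])
print(fit("marble_blank",BL,[.548,.053,0],[w],0)); print(fit("white_bay",BAY,[.699,.063,.06],[w],1))
```

```text
34.975 [0.48053476 0.05043848 0.10606394] [-1.79969577e+02  1.28229059e-01  3.72783683e+00]
None
None
```

>>> play_rows --angular '[[0,0,0],[0,0,0],[0,0,0],[0,0,0],[0,0,0],[0,0,0],[0,0,0],[0,0,0],[0,0,0],[0,0,0],[0,0,0],[0,0,0],[0,0,0],[0,0,0],[0,0,0],[0,0,0],[0,0,0],[0,0,0],[0,0,0],[0,0,0]]' --xyz '[[0,0,0.86],[0,0,0.86],[0,0,0],[0.2,0,0],[0.2,0,0],[0.2,0,0],[0.25,0,0],[0.3,0,0],[0.35,0,0],[0.35,0,0],[0.35,0,0],[0.35,0,0],[0.35,0,0],[0.35,0,0],[0.35,0,0],[0.35,0,0],[0.35,0,0],[0.3,0,0],[0.2,0,0],[0.15,0,0]]' --jaw '[-0.49,-0.49,-0.49,-0.49,-0.49,-0.49,-0.49,-0.49,-0.49,-0.49,-0.49,-0.49,-0.49,-0.49,-0.49,-0.49,-0.49,-0.49,-0.49,-0.49]'

```text
clock: 37.62
tool_pos: [0.6803, 0.0609, 0.0387]
tcp_rot: [180.0, 0.1, 3.5]
wrist_force: [-4.9, -0.9, 6.4]
opening: 0.0703
grip_force: 5.0
```

>>> play_rows --angular '[[0,0,0],[0,0,0],[0,0,0],[0,0,0],[0,0,0],[0,0,0],[0,0,0],[0,0,0],[0,0,0],[0,0,0],[0,0,0]]' --xyz '[[0,0,0],[-0.6,0,0],[0,0,0],[0,0,-0.9],[0,0,-0.9],[0,0,-0.9],[0,0,-0.9],[-0.9,0,-0.4],[-0.9,0,0],[-0.9,0,0],[-0.9,0,0]]' --jaw '[-0.49,-0.49,-0.49,-0.49,-0.49,-0.49,-0.49,-0.49,-0.49,-0.49,-0.49]'

```text
clock: 39.0
tool_pos: [0.5126, 0.0505, 0.1988]
tcp_rot: [180.0, -0.1, 3.5]
wrist_force: [-0.3, 0.4, -0.2]
opening: 0.0699
grip_force: 0.0
```

Run:
```python
from h import *
f=robot.grab_frame("top"); g=robot.grab_frame("side"); s,w=wrist(); print(s["clock"],s["tool_pos"])
for n,P,p,y in[("marble_blank",BL,[.719,.064,0],0),("soapstone_blank",BL,[.699,-.15,0],0),("white_bay",BAY,[.699,.063,.06],1)]:
  for fr in([f],[g],[w]): print(n,fit(n,P,p,fr,y))
a=cv2.resize(f["img"][70:250,50:330],(560,360)); b=cv2.resize(g["img"][60:240,90:370],(560,360))
cv2.imwrite("pics/fin.png",cv2.resize(np.vstack([a,b])[:,:,::-1],(466,600)))
```

```text
39.1 [0.51103389 0.05082976 0.19812028]
marble_blank (array([7.23193211e-01, 6.38151029e-02, 1.86554839e-04]), np.float64(0.7726183597210986), 1)
marble_blank (array([7.22486259e-01, 6.58824788e-02, 6.49216275e-04]), np.float64(0.14103045473508552), 1)
marble_blank None
soapstone_blank (array([ 0.69968472, -0.14927618,  0.00074591]), np.float64(0.06607221031773461), 1)
soapstone_blank (array([ 7.00488642e-01, -1.47949532e-01, -7.27442465e-05]), np.float64(0.15104254958467536), 1)
soapstone_blank None
white_bay (array([0.72378675, 0.06204635, 0.10333468]), np.float64(2.0486558975921976), 1)
white_bay (array([0.6996538 , 0.06285432, 0.06158375]), np.float64(0.5751456066814234), 1)
white_bay None
```

View pics/fin.png

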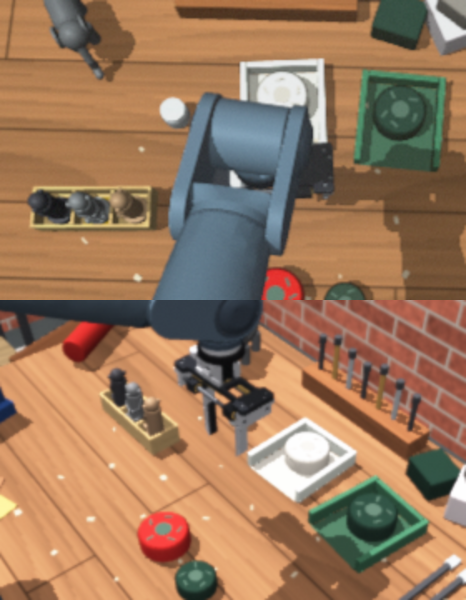

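The final view shows the marble flat in the white bay at (0.722, 0.065), the soapstone flat in the green bay at (0.700, -0.149), and the grey carving upright in the middle cell. The gripper is clear of everything.

```bash
python3 -c "
from bench import robot
print(robot.sign_off())"
```

```text
the job is handed in; nothing more can be done
None
```

Job handed in at about 39 s on the robot's clock: camera checks showed the marble fully in the white bay, the soapstone fully in the green bay, and the grey carving upright in the crate's middle cell; no verdict was returned.

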